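# Lay a carton down on the marking bed

## Task

Lay the tall sealed carton on its side on the steel bed of the marking station, ready for its side to be marked: without lifting it, push it low to slide it upright over the bench until its foot bears squarely against the near edge of the bed, then push high against the same face so that it tips over that edge and lies on the bed, top end towards the fence. Then slide it along the bed and press it home with a firm push of 12 to 18 N, so that it bears flush against the fence, and leave it there. Never push on the carton with more than 25 N, or the cardboard dents, and leave the jar, the small box and the tape roll where they stand.

Things in the scene. Friction and masses are not known exactly. Their poses are not given: they have to be found in the camera images.
- carton: Sealed brown cardboard carton, 90 (own x) by 125 (own y) by 120 mm high (own z), 0.35 to 0.7 kg. Origin: centre of its underside. It starts upright on the bench on the robot's side of the bed, own x towards the bed within 0.2 rad, 15 to 50 mm from its edge. Sliding takes 1.5 to 5 N, tipping 1.5 to 4 N on its upper third. Tipped over, own x points down, own z to the fence.
- carton_center (a point): Centre of the carton, 60 mm above its underside, axes as the carton's. Lying on the bed it is 60 mm above the bench. The weight goes over the edge at about 45 degrees; it then falls by itself, short of the fence, its foot end jutting 15 to 45 mm back over the edge.
- bed: The fixed marking station: a steel bed plate 15 mm thick, 220 mm wide (y), its top 15 mm above the bench. Origin on the bench at the middle of the bed's near edge (the edge is the stop for the carton's foot), x runs level from that edge over the bed to the fence, z up. Behind the fence stands a green unit 75 mm high. Its position and yaw vary; everything of it is rigid.
- bed_edge (a point): Middle of the bed's near top edge, 15 mm above the bench, axes as the bed's. A carton meeting it askew may jam on a corner: push 25 to 40 mm beside the middle, on the side hanging back, with 10 to 15 N. In tipping, the pushed face swings up round this edge; fingertips hardly slide on cardboard, so they must rise with it on an arc about the edge or the force climbs past the limit.
- fence: Fixed upright aluminium plate across the bed, 10 mm thick, 220 mm wide, 55 mm high above the bed. Origin at the foot of its face towards the robot, on the bed's top, 150 mm from the bed's near edge; axes as the bed's.
- jar: Bystander: glass jar with a steel cap, 64 mm across, 85 mm high, origin under it.
- small_box: Bystander: low cardboard box 70 by 100 by 45 mm, origin under it.
- tape_roll: Bystander: roll of tape lying flat, 90 mm across, 48 mm high, origin under it.
There are look-alikes about, which are no part of the job. Leave any green or red look-alike of the carton alone.

How it is judged:
By the outcome, as a careful person would: the job done as asked, in the order asked, and still so for the second after the job is handed in, with the robot touching nothing.
It also fails if it takes over 72 s, if anything falls off the work surface, if the arm or the gripper's body presses on something with over 40 N, if the wrist force passes 120 N, or if a joint passes its speed limit or range.

## Robot

A 7-joint arm with a two-finger parallel gripper is mounted at the origin on the work surface. World frame = base frame: x ahead of the robot, y to its left, z up, the work surface at z = 0. Lengths are in m, angles in rad, forces in N, time in s.
With the tool pointing down it reaches from about 0.35 to 0.9 m from the base axis. Payload 8.1 kg.
Tool frame: the origin (TCP) lies midway between the tips of the shut fingers; the grasp point (between the pads) lies 19 mm behind it; z points along the fingers, y is the line along which they close (so a half turn about z gives the same grasp; the last joint's range is limited). The gripper opens to 92 mm and grips with 3 to 60 N. Pads are 19 mm wide; open, the fingers measure 130 mm over their backs; the gripper's body (75 mm by 190 mm) begins 47 mm behind the grasp point.
Start: joints at [-0.103, 0.434, 0.025, 1.573, -0.012, 1.134, -0.075], TCP at [0.625, -0, 0.227] pointing down, gripper open.
Joint ranges: [-2.62, 2.62], [-0.44, 2.09], [-1.27, 1.32], [0.08, 2.57], [-1.32, 4.46], [0.12, 2], [-2.74, 2.74]. Speed limits (rad/s): [2.22, 2.22, 3.01, 3.01, 3.14, 3.14, 3.14].

## Interface

Orientations are given as a rotation vector (axis times angle).
In Python, from cell import arm gives the robot as it stands.
- The arm moves only by the tool arm_command, never from a script. Its arguments are lists of equal length, an entry for each row: "dp": the shift along the tool's x, y, z in units of 25 mm (1.0 is 25 mm), a list of three; "angular": the turn, a rotation vector about the tool's x, y, z in units of 0.15 rad (1.0 is 0.15 rad), a list of three; "claw": the opening, from 0 (shut) to 1 (fully open). In form: {"dp": [[x, y, z], ...], "angular": [[rx, ry, rz], ...], "claw": [claw, ...]}. A call has 1 to 10 rows; each row shifts and turns the commanded pose from where the row before left it, along the tool's axes as they then stand; what a row does not reach is not made up. A row lasts 1/10 s, in which the tool goes at most 50 mm and 8.59 degrees, less where a joint would pass 70% of its speed; a pose out of reach is approached as far as the arm can. A call with a number of a shift or a turn outside -1 to 1 is refused whole. A call with a gripper value outside its range is refused whole. The fingers move at their own pace and stop on an object; "force" is the grip in N (left out, the last holds). Time passes only in rows, so rows that do not move let the fingers close. It gives the time, the measured TCP pose, the force, the opening and the grip force at its end, in the units of the state.
- arm.observe(): the state, without advancing time (a new reading comes with each control period).
- arm.get_image(name): name is "scene" or "side" or "wrist"; returns a dict with "frame" (384x512x3 uint8, red, green, blue), "z_map" (384x512 float32, m along the optical axis (not along the pixel's ray), 0 where there is no reading), "K" (3x3 intrinsics, pixels), "R" (3x3) and "t" (3): a world point X has camera coordinates R X + t. Camera axes: x right, y down, z forward; pixel columns grow to the right and rows downward; lengths in m; the calibration is good to about 2 mm. The wrist camera is an equidistant fisheye: a pixel r from the principal point sees the ray r / f radians off the axis. A picture is of the moment at which its call begins.
- arm.sign_off(): hands the job in; it is judged then, once.
The state is a dict: "clock": time; "joints": joint angles; "dq": joint speeds; "joint_efforts": joint torques, N m; "position": TCP position; "ee_rot": TCP orientation; "force": force on the tool from outside, world axes, zero at the start; "ft_torque": the same for the moment, N m; "width": opening from 0.0 (shut) to 1.0 (fully open); "gripper_force": force on a finger pad.
Only numpy, scipy, OpenCV 4.12 (cv2) and the standard library are available. Lean on these libraries where they do the work, as an engineer would, in place of code of your own. Each camera call takes 0.05 s, during which the arm holds its last target. There are 200 camera calls.

## Working session

There is one attempt and no reset: what is moved stays moved. The work goes in short steps, Python scripts to look and compute and a tool call to move; the robot and the scene stay as the last step left them, time stands still between calls to the robot, and variables do not carry over. Pictures are saved under pics/ and viewed, at most 10 in all, crops included, and the job is handed in when it is done.

Besides the shell and the picture viewer there is one more tool, called after "Call:" as a command line: name --argument value ..., lists and objects as JSON in quotes. arm_command: Moves the arm, as the interface text tells. Its arguments: {"type":"object","properties":{"dp":{"type":"array","items":{"type":"array","items":{"type":"number"}}},"angular":{"type":"array","items":{"type":"array","items":{"type":"number"}}},"claw":{"type":"array","items":{"type":"number"}},"force":{"type":"number"}},"required":["dp","angular","claw"]}

```bash
mkdir -p pics; ls
cat > h.py <<'E'
import numpy as np, cv2
from cell import arm
def pts(im):
    z=im["z_map"];K=im["K"];h,w=z.shape
    u,v=np.meshgrid(np.arange(w),np.arange(h))
    c=np.stack([(u-K[0,2])/K[0,0]*z,(v-K[1,2])/K[1,1]*z,z],-1)
    P=(c-im["t"])@im["R"]; P[z==0]=np.nan
    return P
E
python3 - <<'E'
from h import *
a=arm.get_image("scene");b=arm.get_image("side")
for n,i in(("scene",a),("side",b)):
    np.savez(n+"0.npz",**i); cv2.imwrite(f"pics/{n}0.png",cv2.cvtColor(i["frame"],cv2.COLOR_RGB2BGR))
    print(n,-i["R"].T@i["t"],i["K"][0,0])
s=arm.observe();print(s)
E
```

```text
pics
scene [ 0.95811635 -0.75122892  0.94578926] 374.88688131795334
side [-0.02905472  0.98375684  0.87404363] 411.9864671309755
{'clock': 0.1, 'joints': array([-0.1025948 ,  0.4351491 ,  0.02496324,  1.57401715, -0.01160891,
        1.13395094, -0.07507846]), 'dq': array([-0.00090452, -0.00127226,  0.00050611, -0.00314671,  0.00060298,
        0.00191759,  0.00061537]), 'joint_efforts': array([ 2.76666542e-03, -6.69124532e+01,  9.87763703e-01, -3.15145969e+01,
       -6.05509384e-02,  3.73947364e-02,  1.19628339e-04]), 'position': array([ 6.24551309e-01, -4.66080305e-05,  2.26021643e-01]), 'ee_rot': array([-2.22086344e+00, -2.22075781e+00,  1.65293861e-03]), 'force': array([-0.30950335, -0.42325926, -0.92172276]), 'ft_torque': array([ 0.03695348, -0.01627962,  0.00636518]), 'gripper_force': 0.0, 'width': 1.0002494343240644}
```

View pics/scene0.png

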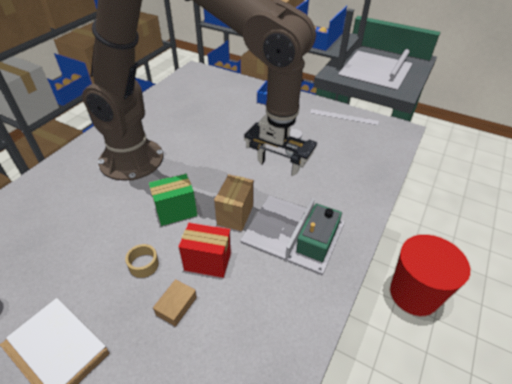

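View pics/side0.png

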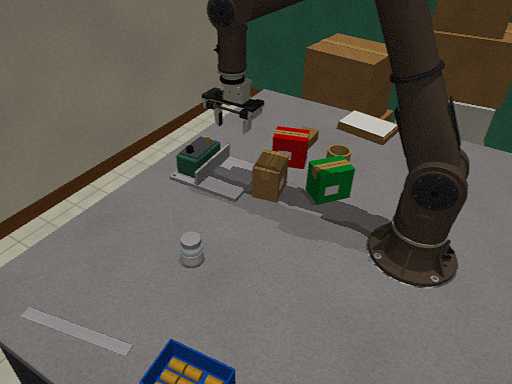

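Scene picture: the brown carton is at (235,203). The green (174,200) and red (206,250) cartons are look-alikes. The bed is at (275,222), the green unit at (320,230), the tape roll at (142,260) and the small box at (175,302). In the side picture the carton is at (269,175) and the jar at (191,250). The only candidate for "carton" is the brown one, because the others are the wrong colour. Next I'll measure poses and view a crop.

Run:
```python
from h import *
A=[]
for n in("scene","side"):
    i=dict(np.load(n+"0.npz"));P=pts(i);f=i["frame"].astype(int)
    hsv=cv2.cvtColor(i["frame"],cv2.COLOR_RGB2HSV)
    for name,(u,v) in {"scene":dict(carton=(238,187),bed=(270,222),unit=(320,225),bedL=(262,232),red=(205,235),green=(172,185),box=(172,296),tape=(133,262)),"side":dict(carton=(272,158),bed=(225,185),unit=(200,152),jar=(191,238),tape=(339,149),green=(330,163))}[n].items():
        print(n,name,P[v,u].round(3),hsv[v,u])
    A.append((P.reshape(-1,3),hsv.reshape(-1,3)))
    o=i["frame"][140:290,150:360] if n=="scene" else i["frame"][110:220,160:370]
    o=cv2.resize(o,None,fx=3.5,fy=3.5,interpolation=cv2.INTER_CUBIC)
    cv2.imwrite(f"pics/{n}crop.png",o[:,:,::-1])
```

```text
scene carton [ 0.51  -0.033  0.118] [ 20 102 142]
scene bed [ 0.628 -0.032  0.016] [120   7 143]
scene unit [ 0.788 -0.025  0.089] [105  14 109]
scene bedL [ 0.624 -0.08   0.014] [135  11 139]
scene red [ 0.527 -0.243  0.117] [ 21  91 198]
scene green [ 0.323 -0.129  0.118] [ 20  96 193]
scene box [ 0.529 -0.412  0.044] [ 17 102 180]
scene tape [ 0.335 -0.362 -0.002] [150   4 144]
side carton [ 0.505 -0.06   0.123] [ 20 150  78]
side bed [0.633 0.037 0.02 ] [  8   8 131]
side unit [0.759 0.007 0.096] [165   8  62]
side jar [0.522 0.362 0.087] [177  16 144]
side tape [ 0.381 -0.391  0.03 ] [ 20 141  83]
side green [ 0.328 -0.14   0.122] [ 18 157 162]
```

View pics/scenecrop.png

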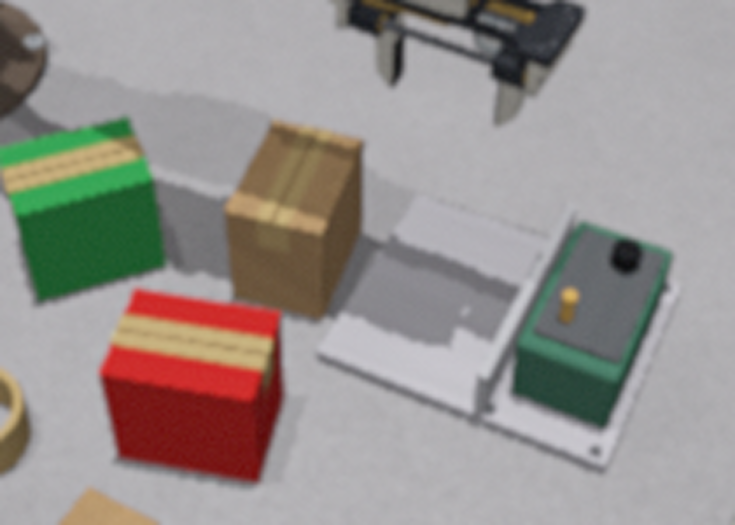

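Run:
```python
from h import *
for n in("scene","side"):
    i=dict(np.load(n+"0.npz"));P=pts(i).reshape(-1,3)
    def rect(name,x,y,z):
        m=np.all([(P[:,k]>r[0])&(P[:,k]<r[1]) for k,r in enumerate((x,y,z))],0)
        q=P[m]
        if len(q)<20: print(name,len(q));return
        r=cv2.minAreaRect((q[:,:2]*1000).astype(np.float32))
        c=cv2.boxPoints(r)
        print(n,name,len(q),"c",np.round(r[0]),"sz",np.round(r[1]),"ang",round(r[2],1),"medz",np.median(q[:,2]).round(4)); print("   ",c.round().tolist())
    rect("carton",(.42,.58),(-.16,.06),(.108,.135))
    rect("green",(.22,.42),(-.25,-.05),(.108,.135))
    rect("red",(.43,.63),(-.33,-.18),(.108,.135))
    rect("bed",(.53,.95),(-.25,.15),(.009,.022))
    rect("fence+unit",(.60,.95),(-.25,.15),(.06,.1))
    rect("fence",(.60,.95),(-.25,.15),(.03,.073))
```

```text
scene carton 882 c [505. -48.] sz [ 91. 130.] ang 10.6 medz 0.1178
    [[448.0, 8.0], [472.0, -120.0], [562.0, -103.0], [538.0, 25.0]]
scene green 871 c [ 323. -136.] sz [126.  98.] ang 50.6 medz 0.1178
    [[246.0, -153.0], [321.0, -215.0], [401.0, -118.0], [325.0, -56.0]]
scene red 1258 c [ 531. -252.] sz [126.  93.] ang 17.3 medz 0.118
    [[456.0, -226.0], [484.0, -315.0], [605.0, -278.0], [577.0, -189.0]]
scene bed 2907 c [687. -77.] sz [316. 330.] ang 3.2 medz 0.013
    [[520.0, 79.0], [539.0, -251.0], [854.0, -233.0], [835.0, 96.0]]
scene fence+unit 1535 c [777. -20.] sz [111. 221.] ang 3.4 medz 0.0893
    [[715.0, 87.0], [728.0, -134.0], [839.0, -127.0], [825.0, 94.0]]
scene fence 652 c [777. -20.] sz [111. 223.] ang 3.2 medz 0.0584
    [[715.0, 88.0], [728.0, -135.0], [838.0, -128.0], [826.0, 94.0]]
side carton 671 c [500. -45.] sz [ 93. 135.] ang 10.9 medz 0.1217
    [[442.0, 12.0], [467.0, -120.0], [558.0, -102.0], [533.0, 30.0]]
side green 723 c [ 319. -134.] sz [129.  99.] ang 52.1 medz 0.1215
    [[241.0, -155.0], [319.0, -216.0], [398.0, -113.0], [320.0, -53.0]]
side red 515 c [ 526. -249.] sz [126.  98.] ang 16.9 medz 0.1216
    [[451.0, -221.0], [480.0, -314.0], [600.0, -278.0], [572.0, -184.0]]
side bed 1711 c [710. -33.] sz [308. 377.] ang 75.9 medz 0.0171
    [[490.0, -136.0], [856.0, -228.0], [931.0, 70.0], [565.0, 162.0]]
side fence+unit 1008 c [771. -17.] sz [111. 222.] ang 2.8 medz 0.0888
    [[710.0, 91.0], [721.0, -130.0], [832.0, -125.0], [821.0, 96.0]]
side fence 644 c [725. -10.] sz [214. 112.] ang 64.0 medz 0.0565
    [[628.0, -82.0], [729.0, -131.0], [823.0, 61.0], [722.0, 111.0]]
```

Checks: the carton measures 91×130 at z≈0.12, and the fence is 221 wide, so both fit the sizes given. The crop confirms the brown carton.

| Item | Position | Yaw |
|---|---|---|
| Bed edge middle | (0.569, -0.030) | 0.055 |
| Fence | (0.7185, -0.0215) | 0.055 |
| Carton | (0.5025, -0.0465) | 0.187 |

The green carton stands close behind, so I'll push with the right finger of the open, tilted gripper.

Call:
arm_command --dp '[[0.12, -0.76, 0.1], [0.12, -0.76, 0.1], [0.12, -0.76, 0.1], [0.12, -0.76, 0.1], [0.12, -0.76, 0.1], [0.12, -0.76, 0.1], [0.12, -0.76, 0.1], [0.12, -0.76, 0.1], [0.12, -0.76, 0.1], [0.12, -0.76, 0.1]]' --angular '[[0, 0, 0], [0, 0, 0], [0, 0, 0], [0, 0, 0], [0, 0, 0], [0, 0, 0], [0, 0, 0], [0, 0, 0], [0, 0, 0], [0, 0, 0]]' --claw '[1, 1, 1, 1, 1, 1, 1, 1, 1, 1]'

```text
clock: 1.1
position: [0.434, 0.03, 0.2014]
ee_rot: [-2.221, -2.221, 0.001]
force: [0.4, 0.4, -0.6]
width: 0.999
gripper_force: 0.0
```

Call:
arm_command --dp '[[0, 0, 0], [0, 0, 0], [0, 0, 0], [0, 0, 0], [0, 0, 0], [0, 0, 0], [0, 0, 0], [0, 0, 0], [0, 0, 0], [0, 0, 0]]' --angular '[[0, 0, 0.9], [0, 0, 0.9], [0, 0, 0.9], [0, 0, 0.9], [0, 0, 0.9], [0, 0, 0.9], [0, 0, 0.9], [0, 0, 0.9], [0, 0, 0.9], [0, 0, 0.9]]' --claw '[1, 1, 1, 1, 1, 1, 1, 1, 1, 1]'

```text
clock: 2.1
position: [0.4347, 0.0299, 0.2015]
ee_rot: [3.123, 0.337, -0.001]
force: [0.4, -0.2, -0.4]
width: 0.999
gripper_force: 0.0
```

Call:
arm_command --dp '[[0, 0, 0], [0, 0, 0], [0, 0, 0], [0, 0, 0], [0, 0, 0], [0, 0, 0], [0, 0, 0]]' --angular '[[0, 0, 0.55], [0, 0, 0.55], [0, 0.75, 0], [0, 0.75, 0], [0, 0.75, 0], [0, 0.75, 0], [0, 0, 0]]' --claw '[1, 1, 1, 1, 1, 1, 1]'

```text
clock: 2.8
position: [0.4309, 0.0293, 0.1998]
ee_rot: [-3.05, -0.087, -0.696]
force: [0.3, -0.6, -0.8]
width: 0.998
gripper_force: 0.0
```

```bash
cat >> h.py <<'E'
from scipy.spatial.transform import Rotation as Ro
YAW=0.055; AX=np.array([np.cos(YAW),np.sin(YAW),0]); LY=np.array([-np.sin(YAW),np.cos(YAW),0]); E0=np.array([.569,-.030,0])
def tobed(p): d=np.asarray(p)-E0; return np.array([d@AX,d@LY,d[2]])
def frombed(b): return E0+b[0]*AX+b[1]*LY+np.array([0,0,b[2]])
def want(al=.45,yaw=YAW):
    f=np.array([np.cos(yaw),np.sin(yaw),0]);u=np.array([0,0,1])
    x=f*np.cos(al)+u*np.sin(al); z=f*np.sin(al)-u*np.cos(al)
    return Ro.from_matrix(np.stack([x,np.cross(z,x),z],1))
def go(target,al=.45,yaw=YAW):
    s=arm.observe();R=Ro.from_rotvec(s["ee_rot"])
    print("t",s["clock"],"pos",s["position"].round(4),"F",s["force"].round(2),"rotneed",((R.inv()*want(al,yaw)).as_rotvec()/.15).round(2),"dp units",(R.inv().apply(np.asarray(target)-s["position"])/.025).round(3))
    return s
E
python3 - <<'E'
from h import *
s=go([.434,.030,.20]);print(s["joints"].round(2))
E
```

```text
t 2.8 pos [0.4309 0.0293 0.1998] F [ 0.27 -0.65 -0.82] rotneed [-0.    0.01  0.01] dp units [ 0.115 -0.023  0.046]
[-0.35 -0.09  0.07  2.41  0.27  0.39 -2.02]
```

Call:
arm_command --dp '[[-0.31, 0, 0.67], [-0.31, 0, 0.67], [-0.31, 0, 0.67], [-0.31, 0, 0.67], [0, 0, 0]]' --angular '[[0, 0, 0], [0, 0, 0], [0, 0, 0], [0, 0, 0], [0, 0, 0]]' --claw '[1, 1, 1, 1, 1]'

```text
clock: 3.3
position: [0.4363, 0.0291, 0.1262]
ee_rot: [-3.054, -0.086, -0.692]
force: [-0.5, -0.7, 0.4]
width: 1.002
gripper_force: 0.0
```

Run:
```python
from h import *
s=go([.435,.030,.032]);print(s["joints"].round(2))
a=arm.get_image("scene")["frame"][100:260,120:330];b=arm.get_image("side")["frame"][60:220,190:400]
o=np.hstack([a,b]);o=cv2.resize(o,None,fx=1.9,fy=1.9,interpolation=cv2.INTER_CUBIC);cv2.imwrite("pics/desc.png",o[:,:,::-1])
```

```text
t 3.3 pos [0.4363 0.0291 0.1262] F [-0.52 -0.75  0.4 ] rotneed [0.02 0.03 0.01] dp units [-1.672 -0.051  3.379]
[-0.38  0.09  0.12  2.52  0.68  0.13 -2.44]
```

View pics/desc.png

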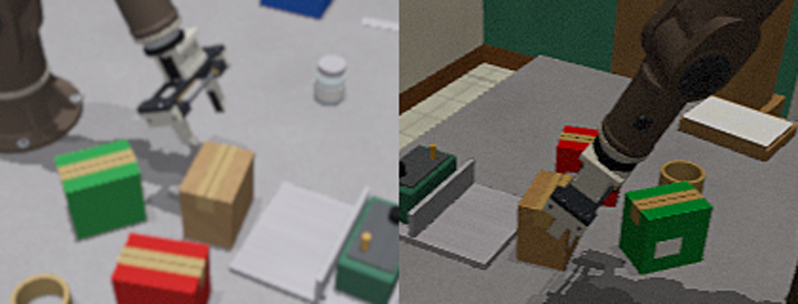

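The picture shows the tool coming down between the carton and the green box, still clear of both. However, joint 6 is at its lower limit, since the forearm is nearly in line with the tool. I'll fit a kinematic model so I can choose a reachable pushing pose.

```bash
cat > kin.py <<'E'
import numpy as np
from scipy.spatial.transform import Rotation as Ro
from scipy.optimize import least_squares
LO=np.array([-2.62,-.44,-1.27,.08,-1.32,.12,-2.74]);HI=np.array([2.62,2.09,1.32,2.57,4.46,2,2.74])
def fk(q,g):
    # g: h,a,b,c, e (elbow x offset)
    R=Ro.from_euler('z',q[0]);p=np.array([0,0,g[0]])
    for ax,i,l in(('y',1,None),('z',2,1),('y',3,None),('z',4,2),('y',5,None),('z',6,3)):
        if l==1: p=p+R.apply([g[4],0,g[1]])
        if l==2: p=p+R.apply([-g[4]*0+g[5],0,g[2]])
        R=R*Ro.from_euler(ax,q[i])
        if l==3: p=p+R.apply([0,0,g[3]])
    return p,R
S=[([-.1026,.4351,.02496,1.574,-.0116,1.13395,-.0751],[.62455,0,.2260],[-2.22086,-2.22076,.00165]),
([-.35,-.09,.07,2.41,.27,.39,-2.02],[.4309,.0293,.1998],[-3.05,-.087,-.696]),
([-.38,.09,.12,2.52,.68,.13,-2.44],[.4363,.0291,.1262],[-3.054,-.086,-.692])]
E
python3 - <<'E'
from kin import *
for q,p,r in S:
    _,R=fk(q,[.3,.4,.4,.2,0,0]); print((R.inv()*Ro.from_rotvec(r)).as_rotvec().round(3), (R.inv()*Ro.from_rotvec(r)).as_matrix().round(2).tolist())
for m in (0,1):
    f=lambda g:np.concatenate([fk(q,np.r_[g,0,0] if not m else g)[0]-p for q,p,r in S])
    s=least_squares(f,[.3,.4,.4,.25]+[0,0]*m);print(s.x.round(4),(s.fun*1000).round(1))
E
```

```text
[ 0.    -0.     1.571] [[-0.0, -1.0, 0.0], [1.0, -0.0, -0.0], [0.0, 0.0, 1.0]]
[ 0.036 -0.044 -1.673] [[-0.1, 0.99, -0.05], [-0.99, -0.1, 0.01], [0.0, 0.05, 1.0]]
[ 0.036 -0.028 -1.669] [[-0.1, 0.99, -0.04], [-1.0, -0.1, -0.0], [-0.01, 0.04, 1.0]]
[0.2368 0.6554 0.3696 0.4748] [ -16.6  -53.3  -26.5  -19.   -97.9   11.1    2.7 -105.    15.4]
[ 0.7358  1.0467  0.5917  1.1598 -0.3016  0.1869] [ -3.9 -49.1   6.   -1.3 -12.3 -31.2   2.1  -4.2  25.2]
```

Run:
```python
from kin import *
import itertools
best=[]
for sg in itertools.product([1,-1],repeat=4):
    s=np.array([sg[0],1,sg[1],1,sg[2],1,sg[3]])
    def f(g):
        o=[]
        for q,p,r in S:
            P,R=fk(s*np.array(q),np.r_[g[:4],g[5],g[6]]); o+=[P-p,.1*((R*Ro.from_euler('z',g[4])).inv()*Ro.from_rotvec(r)).as_rotvec()]
        return np.concatenate(o)
    for g4 in(1.57,-1.57,0):
        r=least_squares(f,[.3,.4,.4,.25,g4,0,0]);best.append((r.cost,sg,r.x.round(4),r))
best.sort(key=lambda b:b[0])
for b in best[:3]: print(b[0],b[1],b[2]);
print((best[0][3].fun*1000).round(1))
```

```text
0.0014757670955458243 (-1, -1, -1, -1) [ 0.5058  0.7928  0.5057  0.7669  1.5693 -0.1465  0.0842]
0.0014757670955458256 (-1, -1, -1, -1) [ 0.5058  0.7928  0.5057  0.7669  1.5693 -0.1465  0.0842]
0.0014757670955458338 (-1, -1, -1, -1) [ 0.5058  0.7928  0.5057  0.7669  1.5693 -0.1465  0.0842]
[ -4.2  51.2   2.9   0.    0.    0.1   0.4   5.3 -13.   -0.2  -0.5   0.1
   0.1   0.2  10.2   0.2   0.5  -0.3]
```

Call:
arm_command --dp '[[0.31, 0, -0.67], [0.31, 0, -0.67], [0.31, 0, -0.67], [0.31, 0, -0.67], [0.31, 0, -0.67], [0, 0, 0]]' --angular '[[0, 0, 0], [0, 0, 0], [0, 0, 0], [0, 0, 0], [0, 0, 0], [0, 0, -1]]' --claw '[1, 1, 1, 1, 1, 1]'

```text
clock: 4.0
position: [0.4363, 0.0313, 0.2243]
ee_rot: [3.027, 0.314, 0.704]
force: [0.2, -0.0, -0.6]
width: 1.001
gripper_force: 0.0
```

Call:
arm_command --dp '[[0, 0, 0], [0, 0, 0], [0, 0, 0], [0, 0, 0], [0, 0, 0], [0, 0, 0], [0, 0, 0], [0, 0, 0], [0, 0, 0], [0, 0, 0]]' --angular '[[0, 0, -1], [0, 0, -1], [0, 0, -1], [0, 0, -1], [0, 0, -1], [0, 0, -1], [0, 0, -1], [0, 0, -1], [0, 0, -1], [0, 0, -1]]' --claw '[1, 1, 1, 1, 1, 1, 1, 1, 1, 1]'

```text
clock: 5.0
position: [0.4348, 0.0309, 0.2216]
ee_rot: [1.826, 2.105, 0.447]
force: [-0.1, 0.1, -1.5]
width: 1.001
gripper_force: 0.0
```

```bash
cat > rec.py <<'E'
import json
from cell import arm
s=arm.observe()
with open("S.jsonl","a") as f: f.write(json.dumps([list(map(float,s[k])) for k in("joints","position","ee_rot")])+"\n")
print(s["clock"],s["joints"].round(3),s["position"].round(4))
E
python3 rec.py
```

```text
5.0 [-0.513 -0.133  0.217  2.382  0.287  0.465 -0.379] [0.4348 0.0309 0.2216]
```

Call:
arm_command --dp '[[0, 0, 0], [0, 0, 0], [0, 0, 0], [0, 0, 0], [0, 0, 0], [0, 0, 0], [0, 0, 0], [0, 0, 0], [0, 0, 0], [0, 0, 0]]' --angular '[[0, 0, -1], [0, 0, -1], [0, 0, -1], [0, 0, -1], [0, 0, -1], [0, 0, -1], [0, 0, -1], [0, 0, -1], [0, 0, -1], [0, 0, -1]]' --claw '[1, 1, 1, 1, 1, 1, 1, 1, 1, 1]'

```text
clock: 6.0
position: [0.4346, 0.0307, 0.2214]
ee_rot: [-0.095, 2.691, 0.017]
force: [-0.8, -0.1, -0.7]
width: 1.002
gripper_force: 0.0
```

```bash
python3 rec.py
cat > kin2.py <<'E'
import numpy as np, json
from scipy.spatial.transform import Rotation as Ro
from scipy.optimize import least_squares
from kin import S,LO,HI
def fk(q,g):
    # g: h,a,b,c, tool yaw, then (x,y) offsets of link0,a,b
    q=np.array(q)*[-1,1,-1,1,-1,1,-1]
    R=Ro.from_euler('z',q[0]);p=R.apply([g[5],g[6],g[0]])
    R=R*Ro.from_euler('yz',[0,0])*Ro.from_euler('y',q[1])*Ro.from_euler('z',q[2]); p=p+R.apply([g[7],g[8],g[1]])
    R=R*Ro.from_euler('y',q[3])*Ro.from_euler('z',q[4]); p=p+R.apply([g[9],g[10],g[2]])
    R=R*Ro.from_euler('y',q[5])*Ro.from_euler('z',q[6]); p=p+R.apply([0,0,g[3]])
    return p,R*Ro.from_euler('z',g[4])
def data(): return S+[json.loads(l) for l in open("S.jsonl")]
def fit(n=11,reg=2e-3):
    D=data()
    def f(g):
        g=np.r_[g,np.zeros(11-len(g))]
        o=[reg*g[5:]]
        for q,p,r in D:
            P,R=fk(q,g);o+=[P-p,.1*(R.inv()*Ro.from_rotvec(r)).as_rotvec()]
        return np.concatenate(o)
    r=least_squares(f,[.3,.4,.4,.25,1.57]+[0]*6);return r.x,r.fun
E
python3 - <<'E'
from kin2 import *
for reg in (1e-1,1e-2,1e-3,1e-4):
    g,f=fit(reg=reg);print(reg,g.round(4),(f[6:].reshape(-1,6)[:,:3]*1000).round(1).tolist())
E
```

```text
6.0 [-0.801 -0.173  0.469  2.397  0.407  0.495  0.999] [0.4346 0.0307 0.2214]
0.1 [ 2.7960e-01  5.5230e-01  4.3960e-01  3.6440e-01  1.5699e+00  1.0000e-04
 -2.8900e-02 -6.0000e-03 -3.2000e-03  6.9000e-03 -2.1200e-02] [[0.1, -0.1, -0.2], [1.2, 0.6, 1.4], [-0.6, 0.0, -0.1], [-0.4, -0.4, -1.4], [-0.3, -0.2, 0.2]]
0.01 [ 2.7980e-01  5.5310e-01  4.4190e-01  3.6380e-01  1.5699e+00 -3.0000e-04
 -3.1400e-02 -7.7000e-03  2.7000e-03  8.1000e-03 -2.4600e-02] [[0.1, -0.0, -0.0], [0.6, 0.3, 1.1], [-0.4, 0.1, 0.2], [-0.6, -0.5, -1.6], [0.3, 0.1, 0.4]]
0.001 [ 2.7990e-01  5.5310e-01  4.4200e-01  3.6380e-01  1.5699e+00 -3.0000e-04
 -3.1400e-02 -7.7000e-03  2.8000e-03  8.1000e-03 -2.4700e-02] [[0.1, -0.0, -0.0], [0.6, 0.3, 1.0], [-0.3, 0.1, 0.2], [-0.6, -0.5, -1.6], [0.3, 0.1, 0.4]]
0.0001 [ 2.7990e-01  5.5310e-01  4.4200e-01  3.6380e-01  1.5699e+00 -3.0000e-04
 -3.1400e-02 -7.7000e-03  2.8000e-03  8.1000e-03 -2.4700e-02] [[0.1, -0.0, -0.0], [0.6, 0.3, 1.0], [-0.3, 0.1, 0.2], [-0.6, -0.5, -1.6], [0.3, 0.1, 0.4]]
```

```bash
cat >> kin2.py <<'E'
def pose(al,yaw,half=True):
    f=np.array([np.cos(yaw),np.sin(yaw),0]);u=np.array([0,0,1])
    x=f*np.cos(al)+u*np.sin(al); z=f*np.sin(al)-u*np.cos(al)
    if half: x=-x
    return Ro.from_matrix(np.stack([x,np.cross(z,x),z],1))
def ik(p,R,g,q0,pull=1e-3):
    f=lambda q:np.r_[(fk(q,g)[0]-p)*10,(fk(q,g)[1].inv()*R).as_rotvec(),pull*(q-q0)]
    r=least_squares(f,np.clip(q0,LO+.03,HI-.03),bounds=(LO+.02,HI-.02));return r.x,np.abs(r.fun[:6]).max()
E
python3 - <<'E'
from kin2 import *
g,_=fit()
np.save("g.npy",g)
rng=np.random.default_rng(0)
for z in(.032,):
  for ps in(.055,-.35,-.6):
    for al in(.3,.45,.55,.7):
      out=[]
      for half in(True,False):
        for k in range(25):
          q0=np.array([rng.uniform(-1,1),rng.uniform(-.3,.8),rng.uniform(-1.2,1.2),2.4,rng.uniform(-1.2,4.3),rng.uniform(.2,1),rng.uniform(-2.5,2.5)])
          q,e=ik(np.array([.44,.03,z]),pose(al,ps,half),g,q0)
          if e<5e-3: out.append((np.minimum((q-LO),(HI-q)).min(),half,q))
      out.sort(key=lambda o:-o[0])
      print(z,ps,al,len(out),[(round(o[0],2),o[1],o[2].round(2).tolist()) for o in out[:1]])
E
```

```text
0.032 0.055 0.3 21 [(np.float64(0.11), True, [0.63, 0.6, -1.03, 2.46, 1.57, 0.55, -0.08])]
0.032 0.055 0.45 0 []
0.032 0.055 0.55 0 []
0.032 0.055 0.7 0 []
0.032 -0.35 0.3 33 [(np.float64(0.14), True, [0.44, 0.57, -0.95, 2.43, 1.46, 0.65, -0.49])]
0.032 -0.35 0.45 35 [(np.float64(0.04), True, [0.49, 0.74, -1.16, 2.53, 1.73, 0.99, -0.81])]
0.032 -0.35 0.55 0 []
0.032 -0.35 0.7 0 []
0.032 -0.6 0.3 36 [(np.float64(0.19), False, [-1.12, 0.61, 1.05, 2.38, -0.99, 0.36, -1.46])]
0.032 -0.6 0.45 38 [(np.float64(0.09), False, [0.26, 0.62, -0.94, 2.48, 1.57, 0.89, 2.14])]
0.032 -0.6 0.55 41 [(np.float64(0.05), True, [-1.29, 0.7, 1.12, 2.52, 4.32, 0.18, 2.52])]
0.032 -0.6 0.7 0 []
```

Run:
```python
from kin2 import *
from cell import arm
g=np.load("g.npy");q=arm.observe()["joints"]
for (x,y,z,al,ps) in [(.434,.03,.22,.3,.055),(.434,.03,.1,.3,.055),(.434,.03,.049,.3,.055),(.47,.03,.049,.3,.055),(.46,.03,.049,.45,.055),(.46,.03,.028,.45,.055),(.47,.03,.028,.45,.055),(.47,-.04,.1,.3,.055),(.55,-.04,.14,.3,.055),(.53,-.04,.05,.45,.055),(.59,-.04,.05,.45,.055)]:
    q2,e=ik(np.array([x,y,z]),pose(al,ps),g,q,.003);print((x,y,z,al),round(e,3),q2.round(2).tolist())
    if e<.01:q=q2
```

```text
(0.434, 0.03, 0.22, 0.3) 0.0 [-0.84, -0.09, 0.57, 2.28, 0.18, 0.66, 1.23]
(0.434, 0.03, 0.1, 0.3) 0.0 [-0.55, 0.18, 0.36, 2.41, -0.08, 0.27, 1.49]
(0.434, 0.03, 0.049, 0.3) 0.0 [-0.52, 0.33, 0.38, 2.43, -0.65, 0.14, 2.08]
(0.47, 0.03, 0.049, 0.3) 0.0 [-0.51, 0.37, 0.4, 2.35, -0.64, 0.18, 2.08]
(0.46, 0.03, 0.049, 0.45) 0.084 [-0.57, 0.36, 0.5, 2.41, -1.26, 0.14, 2.72]
(0.46, 0.03, 0.028, 0.45) 0.121 [-0.53, 0.41, 0.45, 2.39, -1.27, 0.14, 2.72]
(0.47, 0.03, 0.028, 0.45) 0.114 [-0.51, 0.42, 0.44, 2.38, -1.27, 0.14, 2.72]
(0.47, -0.04, 0.1, 0.3) 0.0 [-0.45, 0.25, 0.53, 2.32, -0.49, 0.34, 2.11]
(0.55, -0.04, 0.14, 0.3) 0.0 [-0.48, 0.3, 0.58, 2.11, -0.42, 0.51, 2.03]
(0.53, -0.04, 0.05, 0.45) 0.049 [-0.12, 0.41, 0.2, 2.27, -1.08, 0.14, 2.72]
(0.59, -0.04, 0.05, 0.45) 0.009 [-0.11, 0.47, 0.19, 2.17, -1.09, 0.14, 2.72]
```

Call:
arm_command --dp '[[0, 0, 0], [0, 0, 0], [0, 0, 0]]' --angular '[[0, 0.5, 0], [0, 0.5, 0], [0, 0, 0]]' --claw '[1, 1, 1]'

```text
clock: 6.3
position: [0.4368, 0.0319, 0.2225]
ee_rot: [-0.092, 2.839, 0.015]
force: [0.9, -0.2, 0.1]
width: 0.996
gripper_force: 0.0
```

```bash
python3 rec.py
cat >> h.py <<'E'
def want(al=.3,yaw=YAW):
    f=np.array([np.cos(yaw),np.sin(yaw),0]);u=np.array([0,0,1])
    x=-f*np.cos(al)-u*np.sin(al); z=f*np.sin(al)-u*np.cos(al)
    return Ro.from_matrix(np.stack([x,np.cross(z,x),z],1))
go.__defaults__=(.3,YAW)
E
python3 -c "
from h import *
go([.434,.030,.049])"
```

```text
6.3 [-0.883 -0.101  0.613  2.278  0.191  0.658  1.237] [0.4368 0.0319 0.2225]
t 6.3 pos [0.4368 0.0319 0.2225] F [ 0.91 -0.18  0.12] rotneed [0.02 0.01 0.06] dp units [ 2.168 -0.072  6.592]
```

Call:
arm_command --dp '[[0.24, 0, 0.73], [0.24, 0, 0.73], [0.24, 0, 0.73], [0.24, 0, 0.73], [0.24, 0, 0.73], [0.24, 0, 0.73], [0.24, 0, 0.73], [0.24, 0, 0.73], [0.24, 0, 0.73], [0, 0, 0]]' --angular '[[0, 0, 0], [0, 0, 0], [0, 0, 0], [0, 0, 0], [0, 0, 0], [0, 0, 0], [0, 0, 0], [0, 0, 0], [0, 0, 0], [0, 0, 0]]' --claw '[1, 1, 1, 1, 1, 1, 1, 1, 1, 1]'

```text
clock: 7.3
position: [0.4289, 0.031, 0.0602]
ee_rot: [-0.089, 2.848, 0.018]
force: [-0.4, 0.6, 0.4]
width: 1.004
gripper_force: 0.0
```

```bash
python3 rec.py
python3 - <<'E'
from h import *
go([.475,.031,.049])
P=pts(arm.get_image("scene")).reshape(-1,3)
np.set_printoptions(suppress=True)
a=arm.get_image("scene")["frame"][120:260,130:330];b=arm.get_image("side")["frame"][100:240,200:400]
o=np.hstack([a,b]);o=cv2.resize(o,None,fx=2,fy=2,interpolation=cv2.INTER_CUBIC);cv2.imwrite("pics/low.png",o[:,:,::-1])
E
```

```text
7.3 [-0.556  0.287  0.39   2.488 -0.652  0.12   2.074] [0.4289 0.031  0.0602]
t 7.3 pos [0.4289 0.031  0.0602] F [-0.4   0.65  0.41] rotneed [ 0.04 -0.05  0.04] dp units [-1.633 -0.119  0.957]
```

View pics/low.png

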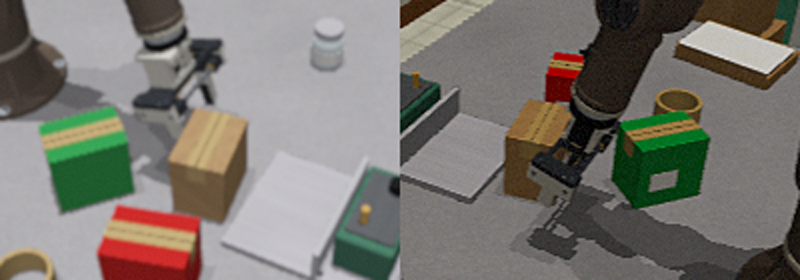

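The picture shows the finger behind the carton, clear of the green box. J6 is at its limit, so I'll step gently down and forward.

Call:
arm_command --dp '[[0, 0, 0.1], [0, 0, 0.1], [0, 0, 0.1], [0, 0, 0.1], [0, 0, 0]]' --angular '[[0, 0, 0], [0, 0, 0], [0, 0, 0], [0, 0, 0], [0, 0, 0]]' --claw '[1, 1, 1, 1, 1]'

```text
clock: 7.95
position: [0.433, 0.0318, 0.0516]
ee_rot: [-0.093, 2.846, 0.017]
force: [-0.0, 0.2, -0.0]
width: 0.999
gripper_force: 0.0
```

```bash
python3 rec.py
python3 - <<'E'
from h import *
go([.475,.031,.049])
E
```

```text
7.95 [-0.593  0.323  0.442  2.492 -1.025  0.119  2.451] [0.433  0.0318 0.0516]
t 7.95 pos [0.433  0.0318 0.0516] F [-0.04  0.15 -0.05] rotneed [ 0.04 -0.04  0.06] dp units [-1.573 -0.144  0.583]
```

Call:
arm_command --dp '[[-0.1, 0, 0.03], [-0.15, 0, 0.04], [-0.15, 0, 0.04], [-0.15, 0, 0.04], [0, 0, 0]]' --angular '[[0, 0.3, 0], [0, 0, 0], [0, 0, 0], [0, 0, 0], [0, 0, 0]]' --claw '[1, 1, 1, 1, 1]'

```text
clock: 8.45
position: [0.4469, 0.0326, 0.0508]
ee_rot: [-0.094, 2.892, 0.016]
force: [-0.6, 0.2, -0.1]
width: 1.002
gripper_force: 0.3
```

```bash
cat >> h.py <<'E'
def carton(z0=.108,z1=.135,x=(.42,.66)):
    for n in("scene","side"):
        im=arm.get_image(n);P=pts(im).reshape(-1,3)
        h=cv2.cvtColor(im["frame"],cv2.COLOR_RGB2HSV).reshape(-1,3)
        m=(P[:,0]>x[0])&(P[:,0]<x[1])&(P[:,1]>-.16)&(P[:,1]<.06)&(P[:,2]>z0)&(P[:,2]<z1)&(h[:,0]>8)&(h[:,0]<30)&(h[:,1]>60)
        r=cv2.minAreaRect((P[m][:,:2]*1000).astype(np.float32));c=cv2.boxPoints(r)
        print(n,m.sum(),np.round(r[0]),np.round(r[1]),"ang",round(r[2],1),"bed frame",[ (tobed([a/1000,b/1000,0])[:2]*1000).round().tolist() for a,b in c])
E
python3 rec.py; python3 -c "
from h import *
go([.475,.031,.049]);carton()"
```

```text
8.45 [-0.712  0.375  0.626  2.431 -0.939  0.247  2.387] [0.4469 0.0326 0.0508]
t 8.45 pos [0.4469 0.0326 0.0508] F [-0.59  0.17 -0.05] rotneed [ 0.04 -0.34  0.06] dp units [-1.065 -0.136  0.342]
scene 882 [513. -49.] [ 91. 128.] ang 7.9 bed frame [[-108.0, 44.0], [-97.0, -83.0], [-7.0, -76.0], [-17.0, 52.0]]
side 487 [509. -46.] [ 90. 133.] ang 7.6 bed frame [[-111.0, 50.0], [-101.0, -83.0], [-11.0, -76.0], [-21.0, 57.0]]
```

Call:
arm_command --dp '[[-0.12, 0, 0.03], [-0.12, 0, 0.03], [-0.12, 0, 0.03], [-0.12, 0, 0.03], [0, 0, 0]]' --angular '[[0, 0, 0], [0, 0, 0], [0, 0, 0], [0, 0, 0], [0, 0, 0]]' --claw '[1, 1, 1, 1, 1]'

```text
clock: 9.05
position: [0.4598, 0.0331, 0.0509]
ee_rot: [-0.094, 2.892, 0.014]
force: [-1.5, -0.2, -0.2]
width: 0.999
gripper_force: 0.3
```

```bash
python3 rec.py; python3 -c "
from h import *
go([.475,.031,.049]);carton()"
```

```text
9.05 [-0.713  0.394  0.639  2.404 -0.932  0.267  2.381] [0.4598 0.0331 0.0509]
t 9.05 pos [0.4598 0.0331 0.0509] F [-1.49 -0.18 -0.24] rotneed [ 0.03 -0.34  0.06] dp units [-0.563 -0.122  0.222]
scene 898 [523. -50.] [ 91. 129.] ang 4.0 bed frame [[-93.0, 46.0], [-92.0, -83.0], [-1.0, -82.0], [-3.0, 47.0]]
side 451 [521. -49.] [ 88. 130.] ang 5.7 bed frame [[-96.0, 47.0], [-90.0, -83.0], [-2.0, -79.0], [-8.0, 51.0]]
```

Call:
arm_command --dp '[[-0.07, 0, 0.02], [-0.07, 0, 0.02], [0, 0, 0]]' --angular '[[0, 0, 0], [0, 0, 0], [0, 0, 0]]' --claw '[1, 1, 1]'

```text
clock: 9.45
position: [0.4628, 0.0334, 0.0507]
ee_rot: [-0.093, 2.892, 0.015]
force: [-2.8, -0.0, -0.2]
width: 1.002
gripper_force: 0.9
```

Call:
arm_command --dp '[[-0.06, 0, 0.02], [0, 0, 0]]' --angular '[[0, 0, 0], [0, 0, 0]]' --claw '[1, 1]'

```text
clock: 9.65
position: [0.4644, 0.0335, 0.0506]
ee_rot: [-0.093, 2.892, 0.015]
force: [-2.3, 1.7, 0.7]
width: 0.999
gripper_force: 0.9
```

```bash
python3 -c "
from h import *
go([.475,.031,.049]);carton()"
```

```text
t 9.65 pos [0.4644 0.0335 0.0506] F [-2.26  1.72  0.7 ] rotneed [ 0.03 -0.35  0.06] dp units [-0.388 -0.126  0.164]
scene 896 [526. -51.] [ 91. 129.] ang 2.1 bed frame [[-88.0, 46.0], [-91.0, -82.0], [1.0, -84.0], [3.0, 45.0]]
side 436 [521. -25.] [113. 174.] ang 52.3 bed frame [[-150.0, 21.0], [-19.0, -92.0], [55.0, -7.0], [-77.0, 107.0]]
```

Call:
arm_command --dp '[[-0.05, 0, 0.02], [0, 0, 0]]' --angular '[[0, 0, 0], [0, 0, 0]]' --claw '[1, 1]'

```text
clock: 9.95
position: [0.4656, 0.0335, 0.0504]
ee_rot: [-0.093, 2.893, 0.015]
force: [-2.9, 0.8, 1.9]
width: 0.999
gripper_force: 1.4
```

Call:
arm_command --dp '[[-0.05, 0, 0.02], [0, 0, 0]]' --angular '[[0, 0, 0], [0, 0, 0]]' --claw '[1, 1]'

```text
clock: 10.15
position: [0.4659, 0.0334, 0.05]
ee_rot: [-0.093, 2.894, 0.015]
force: [-7.8, 2.5, 7.9]
width: 1.0
gripper_force: 3.1
```

```bash
python3 -c "
from h import *
go([.475,.031,.049]);carton()
P=pts(arm.get_image('scene')).reshape(-1,3)
for zz in((.06,.1),):
    m=(P[:,0]>.6)&(P[:,0]<.95)&(P[:,1]>-.25)&(P[:,1]<.15)&(P[:,2]>zz[0])&(P[:,2]<zz[1]);print(cv2.minAreaRect((P[m][:,:2]*1000).astype(np.float32)))"
```

```text
t 10.15 pos [0.4659 0.0334 0.05  ] F [-7.83  2.48  7.89] rotneed [ 0.03 -0.36  0.05] dp units [-0.335 -0.121  0.124]
scene 905 [527. -51.] [ 91. 131.] ang 1.4 bed frame [[-86.0, 48.0], [-90.0, -83.0], [1.0, -85.0], [5.0, 45.0]]
side 434 [523. -27.] [114. 169.] ang 52.7 bed frame [[-148.0, 17.0], [-19.0, -93.0], [55.0, -7.0], [-74.0, 104.0]]
((776.604736328125, -20.311363220214844), (110.81603240966797, 222.0440216064453), 3.3037033081054688)
```

The carton over-rotated slightly: its left corner now bears on the edge and the right side hangs back about 3 mm. I'll back off and push right of the middle.

Call:
arm_command --dp '[[0.1, 0, -0.05], [0.12, 0, -0.03], [0, -0.3, 0], [0, -0.47, 0], [0, -0.47, 0], [0, -0.47, 0], [0, -0.47, 0], [0, -0.47, 0], [0, 0, 0]]' --angular '[[0, 0, 0], [0, 0, 0], [0, 0, 0], [0, 0, 0], [0, 0, 0], [0, 0, 0], [0, 0, 0], [0, 0, 0], [0, 0, 0]]' --claw '[1, 1, 1, 1, 1, 1, 1, 1, 1]'

```text
clock: 11.2
position: [0.4661, -0.0351, 0.0511]
ee_rot: [-0.089, 2.891, 0.013]
force: [-0.4, 1.0, 0.2]
width: 0.998
gripper_force: 0.0
```

```bash
python3 rec.py; python3 -c "
from h import *
go([.467,-.033,.051],.25);carton()"
```

```text
11.2 [-0.48   0.389  0.573  2.384 -0.945  0.287  2.56 ] [ 0.4661 -0.0351  0.0511]
t 11.2 pos [ 0.4661 -0.0351  0.0511] F [-0.39  1.03  0.23] rotneed [ 0.02 -0.    0.04] dp units [-0.04   0.082  0.013]
scene 909 [499. -40.] [146. 155.] ang 2.1 bed frame [[-142.0, 73.0], [-145.0, -82.0], [2.0, -85.0], [5.0, 70.0]]
side 513 [496. -32.] [172. 151.] ang 89.8 bed frame [[-154.0, -79.0], [-3.0, -88.0], [7.0, 84.0], [-144.0, 93.0]]
```

Call:
arm_command --dp '[[-0.08, 0, 0.02], [-0.05, 0, 0.01], [0, 0, 0]]' --angular '[[0, 0, 0], [0, 0, 0], [0, 0, 0]]' --claw '[1, 1, 1]'

```text
clock: 11.6
position: [0.4685, -0.0325, 0.0506]
ee_rot: [-0.094, 2.893, 0.014]
force: [-1.2, -0.5, 0.8]
width: 1.003
gripper_force: 1.0
```

Call:
arm_command --dp '[[-0.06, 0, 0.01], [0, 0, 0]]' --angular '[[0, 0, 0], [0, 0, 0]]' --claw '[1, 1]'

```text
clock: 11.8
position: [0.47, -0.0325, 0.0507]
ee_rot: [-0.094, 2.893, 0.015]
force: [-2.9, -0.9, -0.5]
width: 1.001
gripper_force: 1.4
```

Run:
```python
from h import *
go([.475,-.033,.051],.25)
im=arm.get_image("scene");P=pts(im)
o=im["frame"][120:290,190:360];o=cv2.resize(o,None,fx=3.5,fy=3.5,interpolation=cv2.INTER_CUBIC);cv2.imwrite("pics/edge.png",o[:,:,::-1])
Q=P.reshape(-1,3);b=np.array([tobed(q) for q in Q])*1000
# front face (facing bed) points: z 30..100
m=(b[:,2]>35)&(b[:,2]<108)&(b[:,0]>-25)&(b[:,0]<20)&(b[:,1]>-75)&(b[:,1]<55)
print(m.sum());
if m.sum()>20:
    A=np.c_[b[m][:,1],b[m][:,2],np.ones(m.sum())]
    c=np.linalg.lstsq(A,b[m][:,0],rcond=None)[0];print("face x=",c.round(3),np.std(A@c-b[m][:,0]).round(2))
# fence face plane
m=(b[:,2]>25)&(b[:,2]<66)&(b[:,0]>140)&(b[:,0]<158)&(abs(b[:,1])<100)
print("fence pts",m.sum())
# top front edge
m=(b[:,2]>112)&(b[:,2]<126)&(b[:,0]>-60)&(b[:,0]<30)&(b[:,1]>-90)&(b[:,1]<60)
for lo in range(-85,50,15):
    k=m&(b[:,1]>lo)&(b[:,1]<lo+15)
    if k.sum(): print(lo+7,np.percentile(b[k][:,0],98).round(1))
```

```text
t 11.8 pos [ 0.47   -0.0325  0.0507] F [-2.87 -0.87 -0.46] rotneed [ 0.03 -0.02  0.06] dp units [-0.196 -0.034  0.037]
255
face x= [-2.000e-03 -1.000e-03  3.086e+00] 0.7
fence pts 13
-78 2.1
-63 2.8
-48 3.5
-33 2.9
-18 2.3
-3 2.8
12 2.2
27 2.8
42 3.1
```

View pics/edge.png

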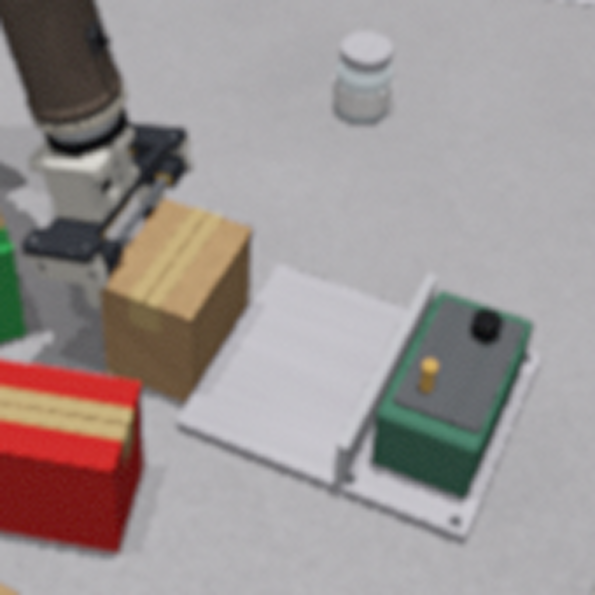

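The picture shows the carton face parallel to and at the bed edge, and the fit gives a slope of -0.002 rad with the carton upright. One more small nudge will confirm it bears.

Call:
arm_command --dp '[[-0.03, 0, 0.005], [0, 0, 0]]' --angular '[[0, 0, 0], [0, 0, 0]]' --claw '[1, 1]'

```text
clock: 12.05
position: [0.4702, -0.0325, 0.0506]
ee_rot: [-0.093, 2.894, 0.015]
force: [-4.9, -1.3, 0.8]
width: 1.003
gripper_force: 2.5
```

```bash
cat >> h.py <<'E'
def face(z=(35,108),x=(-25,20)):
    P=pts(arm.get_image("scene")).reshape(-1,3);b=np.array([tobed(q) for q in P])*1000
    m=(b[:,2]>z[0])&(b[:,2]<z[1])&(b[:,0]>x[0])&(b[:,0]<x[1])&(b[:,1]>-75)&(b[:,1]<55)
    A=np.c_[b[m][:,1],b[m][:,2],np.ones(m.sum())];c=np.linalg.lstsq(A,b[m][:,0],rcond=None)[0];print("face x=",c.round(4),m.sum(),np.std(A@c-b[m][:,0]).round(2))
E
python3 -c "
from h import *
go([.475,-.033,.051],.25);face()"
```

```text
t 12.05 pos [ 0.4702 -0.0325  0.0506] F [-4.94 -1.3   0.83] rotneed [ 0.03 -0.02  0.06] dp units [-0.187 -0.033  0.033]
face x= [-6.0000e-04  2.5000e-03  2.8214e+00] 255 0.62
```

Bearing is confirmed: the force rose to 5 N without motion. Next I'll retreat, rise and centre the fork for the high push.

Call:
arm_command --dp '[[0.2, 0, -0.05], [0.15, 0, -0.05], [-0.15, 0, -0.6], [-0.15, 0, -0.6], [-0.16, -0.2, -0.6], [0, -0.32, 0], [0, -0.32, 0], [0, 0, 0]]' --angular '[[0, 0, 0], [0, 0, 0], [0, 0, 0], [0, 0, 0], [0, 0, 0], [0, 0, 0], [0, 0, 0], [0, 0, 0]]' --claw '[1, 1, 1, 0.9, 0.8, 0.6, 0.6, 0.6]'

```text
clock: 12.9
position: [0.4634, -0.0553, 0.0974]
ee_rot: [-0.091, 2.892, 0.014]
force: [-0.3, 0.5, 1.0]
width: 0.627
gripper_force: 0.0
```

```bash
python3 rec.py
python3 - <<'E'
from h import *
s=go(frombed([-.0995,-.018,.098]),.25);print(tobed(s["position"]).round(4));face()
# arc plan: contact offset c=(9.2,2.35)mm ahead/up of TCP
r=np.array([-89.6,85.3]);prev=r
for d in range(0,56,5):
    t=-np.radians(d);p=np.array([np.cos(t)*r[0]-np.sin(t)*r[1],np.sin(t)*r[0]+np.cos(t)*r[1]])
    f,u=(p-prev)/25;prev=p;al=.25
    print(d,p.round(1),"dp x,z",round(-(f*np.cos(al)+u*np.sin(al)),3),round(f*np.sin(al)-u*np.cos(al),3))
E
```

```text
12.9 [-0.629  0.311  0.815  2.351 -0.726  0.42   2.414] [ 0.4634 -0.0553  0.0974]
t 12.9 pos [ 0.4634 -0.0553  0.0974] F [-0.31  0.49  0.97] rotneed [ 0.03 -0.01  0.05] dp units [-0.289  0.056  0.049]
[-0.1068 -0.0195  0.0974]
face x= [1.0000e-04 3.0000e-04 2.9585e+00] 258 0.69
0 [-89.6  85.3] dp x,z -0.0 0.0
5 [-81.8  92.8] dp x,z -0.375 -0.213
10 [-73.4  99.6] dp x,z -0.393 -0.18
15 [-64.5 105.6] dp x,z -0.407 -0.145
20 [-55.  110.8] dp x,z -0.418 -0.109
25 [-45.2 115.2] dp x,z -0.426 -0.072
30 [-34.9 118.7] dp x,z -0.43 -0.035
35 [-24.5 121.3] dp x,z -0.432 0.003
40 [-13.8 122.9] dp x,z -0.43 0.041
45 [ -3.  123.7] dp x,z -0.425 0.078
50 [  7.7 123.5] dp x,z -0.416 0.115
55 [ 18.5 122.3] dp x,z -0.405 0.151
```

Call:
arm_command --dp '[[-0.14, 0, 0.035], [-0.13, 0, 0.035], [-0.19, 0, -0.105], [-0.19, 0, -0.105], [0, 0, 0]]' --angular '[[0, 0, 0], [0, 0, 0], [0, 0, 0], [0, 0, 0], [0, 0, 0]]' --claw '[0.6, 0.6, 0.6, 0.6, 0.6]'

```text
clock: 13.45
position: [0.479, -0.0531, 0.1054]
ee_rot: [-0.094, 2.892, 0.014]
force: [-2.3, -0.5, -0.5]
width: 0.601
gripper_force: 1.0
```

Run:
```python
from h import *
s=go(frombed([-.091,-.018,.1055]),.25);print(tobed(s["position"]).round(4),s["gripper_force"]);face(x=(-25,35))
```

```text
t 13.45 pos [ 0.479  -0.0531  0.1054] F [-2.28 -0.5  -0.5 ] rotneed [ 0.03 -0.01  0.06] dp units [-0.005  0.005 -0.001]
[-0.0911 -0.0181  0.1054] 1.0000980614859145
face x= [-0.0023  0.0839  2.1723] 189 0.45
```

Call:
arm_command --dp '[[-0.195, 0, -0.09], [-0.195, 0, -0.09], [-0.2, 0, -0.072], [-0.205, 0, -0.072], [-0.21, 0, -0.055], [-0.21, 0, -0.055], [0, 0, 0]]' --angular '[[0, 0, 0], [0, 0, 0], [0, 0, 0], [0, 0, 0], [0, 0, 0], [0, 0, 0], [0, 0, 0]]' --claw '[0.6, 0.6, 0.6, 0.6, 0.6, 0.6, 0.6]'

```text
clock: 14.2
position: [0.5062, -0.0515, 0.1235]
ee_rot: [-0.094, 2.891, 0.014]
force: [-1.2, 0.4, -1.0]
width: 0.598
gripper_force: 0.5
```

Run:
```python
from h import *
s=go(frombed([-.0642,-.018,.1235]),.25);print(tobed(s["position"]).round(4),s["gripper_force"]);face(x=(-25,70))
```

```text
t 14.2 pos [ 0.5062 -0.0515  0.1235] F [-1.16  0.36 -1.02] rotneed [ 0.03 -0.01  0.06] dp units [ 0.014  0.002 -0.002]
[-0.0639 -0.0181  0.1235] 0.45295918887859443
face x= [0.1134 0.303  0.0028] 1 0.0
```

Call:
arm_command --dp '[[-0.213, 0, -0.036], [-0.213, 0, -0.036], [-0.215, 0, -0.018], [-0.215, 0, -0.018], [-0.216, 0, 0], [-0.216, 0, 0.002], [-0.215, 0, 0.02], [0, 0, 0]]' --angular '[[0, 0, 0], [0, 0, 0], [0, 0, 0], [0, 0, 0], [0, 0, 0], [0, 0, 0], [0, 0, 0], [0, 0, 0]]' --claw '[0.6, 0.6, 0.6, 0.6, 0.6, 0.6, 0.6, 0.6]'

```text
clock: 15.05
position: [0.5419, -0.0492, 0.1346]
ee_rot: [-0.094, 2.891, 0.014]
force: [0.4, -0.7, -0.4]
width: 0.599
gripper_force: 0.1
```

Call:
arm_command --dp '[[-0.215, 0, 0.02], [-0.213, 0, 0.04], [-0.213, 0, 0.04], [-0.208, 0, 0.057], [-0.208, 0, 0.057], [0, 0, 0]]' --angular '[[0, 0, 0], [0, 0, 0], [0, 0, 0], [0, 0, 0], [0, 0, 0], [0, 0, 0]]' --claw '[0.6, 0.6, 0.6, 0.6, 0.6, 0.6]'

```text
clock: 15.65
position: [0.5686, -0.0475, 0.1357]
ee_rot: [-0.094, 2.892, 0.014]
force: [-0.2, 0.3, 0.5]
width: 0.597
gripper_force: 0.0
```

```bash
python3 rec.py
python3 - <<'E'
from h import *
s=go(frombed([-.02,-.018,.136]),.25);print(tobed(s["position"]).round(4),s["gripper_force"])
a=arm.get_image("scene")["frame"][120:280,180:380];b=arm.get_image("side")["frame"][90:250,150:350]
o=np.hstack([a,b]);o=cv2.resize(o,None,fx=2,fy=2,interpolation=cv2.INTER_CUBIC);cv2.imwrite("pics/tip.png",o[:,:,::-1])
E
```

```text
15.65 [-0.648  0.422  0.871  2.088 -0.669  0.623  2.296] [ 0.5686 -0.0475  0.1357]
t 15.65 pos [ 0.5686 -0.0475  0.1357] F [-0.16  0.31  0.53] rotneed [ 0.03 -0.01  0.06] dp units [ 0.719 -0.015 -0.197]
[-0.0014 -0.0174  0.1357] 0.0
```

View pics/tip.png

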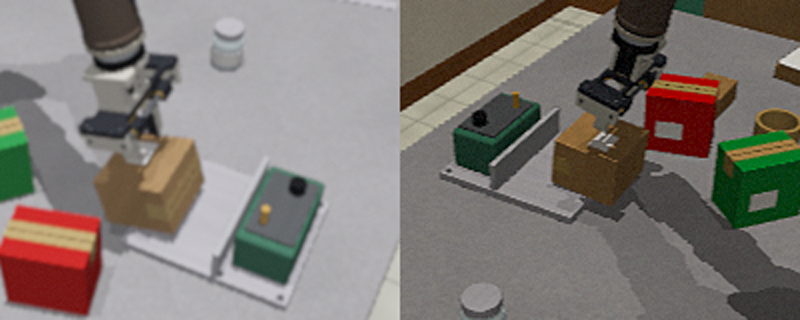

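The picture shows the carton lying on the bed, short of the fence, with the top end (tape seam) towards the fence. I'll retreat behind it and measure.

Call:
arm_command --dp '[[0.2, 0, -0.4], [0.65, 0, -0.2], [0.65, 0, -0.2], [0.65, 0, -0.17], [0.65, 0, -0.17], [0.65, 0, -0.17], [0.65, 0, -0.17], [0, 0, 0]]' --angular '[[0, 0, 0], [0, 0, 0], [0, 0, 0], [0, 0, 0], [0, 0, 0], [0, 0, 0], [0, 0, 0], [0, 0, 0]]' --claw '[0.6, 0.6, 0.6, 0.6, 0.6, 0.6, 0.6, 0.6]'

```text
clock: 16.55
position: [0.4567, -0.0543, 0.1461]
ee_rot: [-0.092, 2.894, 0.019]
force: [0.1, 0.6, 0.7]
width: 0.598
gripper_force: 0.0
```

Run:
```python
from h import *
s=go(frombed([-.06,-.018,.05]),.3);print(tobed(s["position"]).round(4),s["gripper_force"]);carton(.095,.115,(.5,.72))
```

```text
t 16.55 pos [ 0.4567 -0.0543  0.1461] F [0.06 0.6  0.7 ] rotneed [ 0.05 -0.36  0.05] dp units [-1.136 -0.033  4.247]
[-0.1134 -0.0181  0.1461] 0.0
scene 1026 [594. -48.] [120. 129.] ang 3.2 bed frame [[-36.0, 45.0], [-36.0, -84.0], [84.0, -84.0], [84.0, 45.0]]
side 726 [590. -46.] [123. 134.] ang 3.4 bed frame [[-42.0, 50.0], [-41.0, -84.0], [81.0, -84.0], [81.0, 50.0]]
```

Call:
arm_command --dp '[[-0.17, 0, 0.7], [-0.17, 0, 0.7], [-0.17, 0, 0.7], [-0.17, -0.05, 0.7], [-0.17, 0, 0.7], [-0.17, 0, 0.7], [0, 0, 0]]' --angular '[[0, 0, 0], [0, 0, 0], [0, 0, 0], [0, 0, 0], [0, 0, 0], [0, 0, 0], [0, 0, 0]]' --claw '[0.6, 0.6, 0.6, 0.6, 0.6, 0.6, 0.6]'

```text
clock: 17.35
position: [0.5108, -0.0525, 0.0494]
ee_rot: [-0.093, 2.894, 0.014]
force: [0.5, 0.7, 0.1]
width: 0.599
gripper_force: 0.0
```

```bash
python3 rec.py
python3 - <<'E'
from h import *
s=go(frombed([.018,-.0195,.05]),.25);print(tobed(s["position"]).round(4))
E
```

```text
17.35 [-0.447  0.458  0.607  2.28  -0.934  0.365  2.577] [ 0.5108 -0.0525  0.0494]
t 17.35 pos [ 0.5108 -0.0525  0.0494] F [0.52 0.68 0.06] rotneed [ 0.03 -0.02  0.06] dp units [-3.006 -0.041  0.73 ]
[-0.0593 -0.0192  0.0494]
```

Call:
arm_command --dp '[[-0.2, 0, 0.05], [-0.2, 0, 0.05], [-0.3, 0, 0.075], [-0.3, 0, 0.075], [-0.3, 0, 0.075], [-0.3, 0, 0.075], [-0.3, 0, 0.075], [-0.3, 0, 0.075], [-0.2, 0, 0.05], [0, 0, 0]]' --angular '[[0, 0, 0], [0, 0, 0], [0, 0, 0], [0, 0, 0], [0, 0, 0], [0, 0, 0], [0, 0, 0], [0, 0, 0], [0, 0, 0], [0, 0, 0]]' --claw '[0.6, 0.6, 0.6, 0.6, 0.6, 0.6, 0.6, 0.6, 0.6, 0.6]'

```text
clock: 18.35
position: [0.5729, -0.0483, 0.0511]
ee_rot: [-0.094, 2.891, 0.014]
force: [-0.2, -0.6, -0.0]
width: 0.598
gripper_force: 0.0
```

```bash
python3 rec.py
python3 - <<'E'
from h import *
s=go(frombed([.0208,-.0195,.05]),.25);print(tobed(s["position"]).round(4));carton(.095,.115,(.55,.74))
E
```

```text
18.35 [-0.471  0.54   0.65   2.142 -0.899  0.453  2.504] [ 0.5729 -0.0483  0.0511]
t 18.35 pos [ 0.5729 -0.0483  0.0511] F [-0.18 -0.64 -0.01] rotneed [ 0.03 -0.01  0.06] dp units [-0.684 -0.049  0.219]
[ 0.0029 -0.0185  0.0511]
scene 1063 [646. -45.] [120. 127.] ang 3.7 bed frame [[15.0, 44.0], [17.0, -84.0], [137.0, -82.0], [135.0, 45.0]]
side 488 [635. -42.] [134. 135.] ang 2.7 bed frame [[-1.0, 53.0], [-2.0, -83.0], [132.0, -84.0], [133.0, 52.0]]
```

Call:
arm_command --dp '[[-0.18, 0, 0.05], [-0.18, 0, 0.05], [-0.18, 0, 0.05], [0, 0, 0]]' --angular '[[0, 0, 0], [0, 0, 0], [0, 0, 0], [0, 0, 0]]' --claw '[0.6, 0.6, 0.6, 0.6]'

```text
clock: 18.85
position: [0.5865, -0.0473, 0.0507]
ee_rot: [-0.094, 2.892, 0.014]
force: [-1.2, -0.5, 0.3]
width: 0.603
gripper_force: 0.2
```

Call:
arm_command --dp '[[-0.06, 0, 0.015], [0, 0, 0]]' --angular '[[0, 0, 0], [0, 0, 0]]' --claw '[0.6, 0.6]'

```text
clock: 19.05
position: [0.5872, -0.0473, 0.0506]
ee_rot: [-0.093, 2.892, 0.015]
force: [-1.5, 0.1, 0.7]
width: 0.602
gripper_force: 0.8
```

Call:
arm_command --dp '[[-0.04, 0, 0.01], [0, 0, 0]]' --angular '[[0, 0, 0], [0, 0, 0]]' --claw '[0.6, 0.6]'

```text
clock: 19.25
position: [0.5881, -0.0473, 0.0507]
ee_rot: [-0.093, 2.892, 0.015]
force: [-3.5, 0.2, 0.5]
width: 0.604
gripper_force: 1.3
```

Call:
arm_command --dp '[[-0.04, 0, 0.008], [0, 0, 0]]' --angular '[[0, 0, 0], [0, 0, 0]]' --claw '[0.6, 0.6]'

```text
clock: 19.45
position: [0.5893, -0.0472, 0.0507]
ee_rot: [-0.093, 2.892, 0.015]
force: [-2.2, 0.3, 0.2]
width: 0.602
gripper_force: 1.2
```

Call:
arm_command --dp '[[-0.03, 0, 0.006], [0, 0, 0]]' --angular '[[0, 0, 0], [0, 0, 0]]' --claw '[0.6, 0.6]'

```text
clock: 19.65
position: [0.5901, -0.0471, 0.0508]
ee_rot: [-0.093, 2.892, 0.015]
force: [-1.7, 0.5, 0.3]
width: 0.602
gripper_force: 1.1
```

Call:
arm_command --dp '[[-0.03, 0, 0.006], [0, 0, 0]]' --angular '[[0, 0, 0], [0, 0, 0]]' --claw '[0.6, 0.6]'

```text
clock: 19.85
position: [0.5907, -0.0471, 0.0507]
ee_rot: [-0.093, 2.893, 0.015]
force: [-2.3, -0.5, 0.5]
width: 0.602
gripper_force: 1.3
```

Call:
arm_command --dp '[[-0.03, 0, 0.006], [0, 0, 0]]' --angular '[[0, 0, 0], [0, 0, 0]]' --claw '[0.6, 0.6]'

```text
clock: 20.05
position: [0.5909, -0.047, 0.0506]
ee_rot: [-0.093, 2.893, 0.015]
force: [-3.8, -0.2, 3.1]
width: 0.601
gripper_force: 2.6
```

Call:
arm_command --dp '[[-0.03, 0, 0.006], [0, 0, 0]]' --angular '[[0, 0, 0], [0, 0, 0]]' --claw '[0.6, 0.6]'

```text
clock: 20.25
position: [0.5911, -0.047, 0.0505]
ee_rot: [-0.093, 2.894, 0.016]
force: [-7.8, -0.7, 4.5]
width: 0.6
gripper_force: 4.0
```

Call:
arm_command --dp '[[-0.03, 0, -0.01], [0, 0, 0]]' --angular '[[0, 0, 0], [0, 0, 0]]' --claw '[0.6, 0.6]'

```text
clock: 20.45
position: [0.5912, -0.0467, 0.0506]
ee_rot: [-0.093, 2.895, 0.016]
force: [-9.6, 0.9, 4.6]
width: 0.6
gripper_force: 4.2
```

Call:
arm_command --dp '[[-0.02, 0, -0.01], [0, 0, 0]]' --angular '[[0, 0, 0], [0, 0, 0]]' --claw '[0.6, 0.6]'

```text
clock: 20.65
position: [0.5913, -0.0464, 0.0508]
ee_rot: [-0.093, 2.896, 0.017]
force: [-7.8, 1.0, 1.2]
width: 0.599
gripper_force: 4.2
```

Call:
arm_command --dp '[[-0.03, 0, 0.002], [0, 0, 0]]' --angular '[[0, 0, 0], [0, 0, 0]]' --claw '[0.6, 0.6]'

```text
clock: 20.85
position: [0.5915, -0.0464, 0.0507]
ee_rot: [-0.093, 2.897, 0.017]
force: [-11.0, 0.1, 3.6]
width: 0.602
gripper_force: 5.4
```

Call:
arm_command --dp '[[-0.03, 0, 0.002], [0, 0, 0]]' --angular '[[0, 0, 0], [0, 0, 0]]' --claw '[0.6, 0.6]'

```text
clock: 21.05
position: [0.5916, -0.0463, 0.0506]
ee_rot: [-0.093, 2.898, 0.017]
force: [-14.0, -0.2, 4.7]
width: 0.599
gripper_force: 6.7
```

Run:
```python
from h import *
for i in range(2):
    arm.get_image("wrist");s=arm.observe();print(s["force"].round(1),s["gripper_force"])
```

```text
[-14.1   0.1   4.7] 6.669449082110077
[-13.2   0.1   5.2] 6.655240698019043
```

Call:
arm_command --dp '[[-0.013, 0, 0], [0, 0, 0], [0, 0, 0], [0, 0, 0], [0, 0, 0]]' --angular '[[0, 0, 0], [0, 0, 0], [0, 0, 0], [0, 0, 0], [0, 0, 0]]' --claw '[0.6, 0.6, 0.6, 0.6, 0.6]'

```text
clock: 21.65
position: [0.5916, -0.0463, 0.0506]
ee_rot: [-0.093, 2.898, 0.018]
force: [-14.9, 1.4, 5.8]
width: 0.6
gripper_force: 7.1
```

Call:
arm_command --dp '[[0.04, 0, -0.02], [0.06, 0, -0.02], [0.1, 0, -0.02], [0.5, 0, -0.12], [0.7, 0, -0.18], [0.7, 0, -0.18], [0.7, 0, -0.5], [0.3, 0, -0.9], [0, 0, 0]]' --angular '[[0, 0, 0], [0, 0, 0], [0, 0, 0], [0, 0, 0], [0, 0, 0], [0, 0, 0], [0, 0, 0], [0, 0, 0], [0, 0, 0]]' --claw '[0.6, 0.6, 0.6, 0.6, 0.6, 0.6, 0.6, 0.6, 0.6]'

```text
clock: 22.55
position: [0.5075, -0.053, 0.0816]
ee_rot: [-0.091, 2.89, 0.015]
force: [0.8, -1.1, 0.7]
width: 0.602
gripper_force: 0.0
```

Run:
```python
from h import *
go([.5,0,.1],.25);carton(.095,.115,(.56,.75))
im=arm.get_image("scene");b=arm.get_image("side")
o=np.hstack([im["frame"][110:310,130:380],b["frame"][80:280,150:400]]);o=cv2.resize(o,None,fx=1.6,fy=1.6,interpolation=cv2.INTER_CUBIC);cv2.imwrite("pics/end.png",o[:,:,::-1])
```

```text
t 22.55 pos [ 0.5075 -0.053   0.0816] F [ 0.78 -1.14  0.69] rotneed [0.03 0.   0.05] dp units [-0.02   2.138 -0.749]
scene 1074 [664. -43.] [120. 126.] ang 3.6 bed frame [[33.0, 44.0], [34.0, -82.0], [154.0, -81.0], [153.0, 45.0]]
side 693 [659. -40.] [122. 135.] ang 3.8 bed frame [[27.0, 52.0], [29.0, -83.0], [151.0, -82.0], [149.0, 53.0]]
```

View pics/end.png

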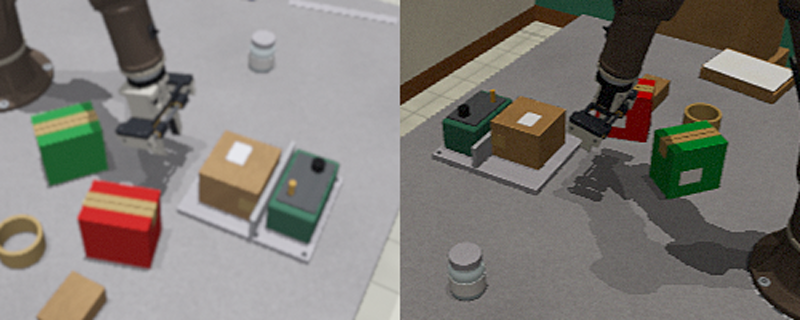

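The last picture shows the carton lying flush against the fence, the bystanders untouched and the gripper clear.

```bash
python3 -c "
from cell import arm
print(arm.sign_off())"
```

```text
the job is handed in; nothing more can be done
None
```

The carton lies on its side on the bed, pressed home at about 15 N and flush with the fence to within camera accuracy; the jar, small box, tape roll and look-alikes weren't touched, and the job was handed in at about 23 s.

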